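Take the loaf out of the bread bin

TASK

Swing the bread bin's lid back until it stays open by itself, lift out the long loaf and set it down gently on the bread board, lengthwise along the board and wholly on it, ready for slicing. Leave the lid open and the round roll in the bin, and do not disturb anything else on the worktop.

Things in the scene. Friction and masses are not known exactly. Their poses are not given: they have to be found in the camera images.
- bin: White steel bread bin, fixed, ahead and to the left of the robot: 190 deep (its x) x 360 wide (its y), rim 115 high, walls 6; origin under its centre, on the worktop. Front wall faces its own -x (to the robot), outer face 95 before the origin. The bread lies on a slatted rack, top 38 above the worktop. Bar handles stick out 22 from the end walls, 75 up.
- lid (a joint): Lid hinge, rad: 0 shut, grows as the front edge rises and swings back away from the robot, 1.9 on its stops. Plain oak board 14 thick, 372 wide, 210 from hinge line to front edge, 0.4-0.65 kg, no knob: it overhangs the front wall by 20 and is lifted from below by this lip (3 N). It balances near 1.5: below it falls shut, beyond it falls open and stays. Two 10 mm battens run under it, 130 either side of the middle.
- lid_lip (a point): Middle of the lower front edge of the lid's lip (moves with the lid).
- lid_hinge (a point): Middle of the hinge line, on the bin's rear rim, 95 behind the bin's origin and 115 above the worktop; the hinge axis is the bin's y.
- loaf: Long crusty loaf, 150 long (its y), 52 wide (its x), 52 high, flat underside 130 long, rounded top and ends, about 0.26 kg, firm; origin at the centre of its underside. It lies on the rack in the left or right half of the bin, roughly along the bin's width, at least 40 of free space beside the middle of each long side.
- roll: Round dark bread roll, 94 across, 54 high, beside the loaf in the bin; origin at the centre of its underside. Stays in the bin.
- board: Wooden bread board lying fixed on the worktop to the right of the bin, 220 (its x) x 360 (its y) x 18 thick; origin at the centre of its underside, top 18 above it. A jar of honey stands near one end.
- jar: Honey jar, 62 across, 85 high, standing on the board near the end at its -y; origin at the centre of its underside. Leave it.
- knife: Bread knife, 315 long (its y), handle 26 wide and 17 high, lying on the worktop behind the board; origin under its middle. Leave it.
- mug: White mug, 82 across, 92 high, handle at its +y, in front of the board; origin under its centre. Leave it.
- mill: Dark wooden pepper mill, 54 across, 178 high, behind the gap between bin and board; origin under its centre. Leave it.

How it is judged:
On the way, in this order (a step that is already met when the one before it is completed fails the run):
1. the lid stands open by itself, past its balance point, not touched by the robot (value of joint lid above 1.7 rad and contact force between each of the arm, the fingers and lid below 0.2 N), for 0.2 s.
2. the loaf is lifted clear of the bin's rim, lid still open (value of joint lid above 1.7 rad and z of loaf in the frame of bin above 0.13 m), for 0.1 s.
At the end, for the whole second after the job is handed in: The lid is open beyond 1.7 rad; the loaf lies at rest on its flat side on the board, its whole length and width within the board's edges, its long axis within 0.25 rad (14 degrees) of the board's long side; the roll is in the bin (value of joint lid above 1.7 rad and x of loaf in the frame of board between -0.085 and 0.085 m and y of loaf in the frame of board between -0.107 and 0.107 m and z of loaf in the frame of board between 0.012 and 0.024 m and angle between loaf's own z axis and vertical below 0.15 rad and angle between the y axis of loaf and the y axis of board, either way round below 0.25 rad and linear speed of loaf below 0.02 m/s and angular speed of loaf below 0.2 rad/s and x of roll in the frame of bin between -0.09 and 0.09 m and y of roll in the frame of bin between -0.18 and 0.18 m and z of roll in the frame of bin below 0.1 m); the robot touches nothing.
It fails at once if the loaf is dropped or thrown: faster than 0.7 m/s (a fall of about 25 mm) while no finger holds it (linear speed of loaf above 0.7 m/s and contact force between the fingers and loaf below 0.1 N).
It fails at once if the roll leaves the bin (not (x of roll in the frame of bin between -0.09 and 0.09 m and y of roll in the frame of bin between -0.18 and 0.18 m and z of roll in the frame of bin below 0.1 m)).
It fails at once if another thing on the worktop is shifted by more than 30 mm or tipped (distance of any of jar, knife, mug, mill from where it was at the start of the episode above 0.03 m or angle between any of jar, knife, mug, mill's own z axis and vertical above 0.4 rad).
It also fails if it takes over 72 s, if anything falls off the work surface, if the arm or the gripper's body presses on something with over 40 N, if the wrist force passes 120 N, or if a joint passes its speed limit or range.

ROBOT

A 7-joint arm with a two-finger parallel gripper is mounted at the origin on the work surface. World frame = base frame: x ahead of the robot, y to its left, z up, the work surface at z = 0. Lengths are in m, angles in rad, forces in N, time in s.
With the tool pointing down it reaches from about 0.35 to 0.9 m from the base axis. Payload 19.9 kg.
Tool frame: the origin (TCP) lies on the centre line of the jaws, within the pads' length; the fingertips stand 22 mm ahead of it and the grasp point (between the pads) lies 3 mm ahead of it; z points along the fingers, y is the line along which they close (so a half turn about z gives the same grasp; the last joint's range is limited). The gripper opens to 85 mm and grips with 20 to 120 N. Pads are 22 mm wide; open, the fingers measure 114 mm over their backs; the gripper's body (76 mm by 85 mm) begins 54 mm behind the grasp point. The pads swing forward as they close: fully open they stand 13 mm farther back than shut.
Start: joints at [-1.29, 0.417, -0.01, 1.614, 0.005, 1.111, -0.053], TCP at [0.198, 0.593, 0.253] pointing down, gripper open.
Joint ranges: [-2.81, 2.81], [-0.39, 2.02], [-1.27, 1.25], [0.06, 2.57], [-1.19, 4.33], [0.19, 2], [-2.82, 2.82]. Speed limits (rad/s): [1.89, 1.89, 2.39, 2.39, 3.01, 3.01, 3.01].

INTERFACE

Orientations are given as a unit quaternion [x, y, z, w].
In Python, from bench import arm gives the robot as it stands.
- The arm moves only by the tool carry_out, never from a script. Its argument "steps" is a list of rows, each an object of numbers: "jaw": the finger opening in cm, from 0 to 8.54; "x", "y", "z": the shift along the world's x, y, z in cm; "ax", "ay", "az": the turn, a rotation vector about the world's x, y, z in rad. A call has 1 to 10 rows; each row is the pose to reach, as a shift and turn from the pose commanded when the call began; what a row does not reach only later rows make up. A row lasts 1/12 s, in which the tool goes at most 41.7 mm and 7.16 degrees, less where a joint would pass 70% of its speed; a pose out of reach is approached as far as the arm can. A call with a gripper value outside its range is refused whole. The fingers move at their own pace and stop on an object; "force" is the grip in N (left out, the last holds). Time passes only in rows, so rows that repeat a pose let the fingers close. It gives the time, the measured TCP pose, the force, the opening and the grip force at its end, in the units of the state.
- arm.read_state(): the state, without advancing time (a new reading comes with each control period).
- arm.capture(name): name is "scene" or "top" or "wrist"; returns (picture, depth): 480x640x3 uint8, red, green, blue; 480x640 float32, m along the optical axis (not along the pixel's ray), 0 where there is no reading.
- arm.calibration(name): a dict with "K" (3x3 intrinsics, pixels), "eye" and "rotation" of the camera in the world. Camera axes: x right, y up, looking along -z (the intrinsics and any distortion apply to the point x, -y, -z); pixel columns grow to the right and rows downward; lengths in m; the calibration is good to about 2 mm. A picture is of the moment at which its call begins: read the wrist's pose just before it. calibration takes no time and is no camera call; for the wrist camera it gives the pose at the moment of the call.
- arm.sign_off(): hands the job in; it is judged then, once.
Trained networks look in the newest picture that a camera, given by its name, has taken for a name from the list of things; names that differ only in an ending like _2 or _b are one class to them, and where a whole thing is asked for, a point or a joint stands for the part that bears it (a point fixed in the world has none). Each returns a list of dicts, best first, with "confidence" (0 to 1); they miss things now and then, are a little off and sometimes report something else, mostly with a low value. They report only what shows in the picture. A call takes as long as a camera call.
- arm.recognise(camera, label): "pixel" ([column, row] in pixels, amid what is visible of it).
- arm.silhouettes(camera, label): "region" (480x640 bool, what is visible of it) and "pixel" ([column, row] in pixels, amid what is visible of it).
The state is a dict: "time": time; "q": joint angles; "joint_velocities": joint speeds; "joint_torque": joint torques, N m; "position": TCP position; "ee_rot": TCP orientation; "wrist_force": force on the tool from outside, world axes, zero at the start; "moment": the same for the moment, N m; "opening": finger opening in m; "grip_force": force on a finger pad.
Only numpy, scipy, OpenCV 4.12 (cv2) and the standard library are available. Lean on these libraries where they do the work, as an engineer would, in place of code of your own. Each camera call takes 0.05 s, during which the arm holds its last target. There are 200 camera calls.

## Working session

There is one attempt and no reset: what is moved stays moved. The work goes in short steps, Python scripts to look and compute and a tool call to move; the robot and the scene stay as the last step left them, time stands still between calls to the robot, and variables do not carry over. Pictures are saved under pics/ and viewed, at most 10 in all, crops included, and the job is handed in when it is done.

Besides the shell and the picture viewer there is one more tool, called after "Emit:" as name(argument=value, ...), one argument or row to a line, values as JSON. carry_out: Moves the arm, as the interface text tells. Its arguments: {"type":"object","properties":{"steps":{"type":"array"},"force":{"type":"number"}},"required":["steps"]}

```bash
mkdir -p pics; cat > h.py <<'E'
from bench import arm
import numpy as np, cv2
def cal(n):
    c=arm.calibration(n); return np.array(c["K"]),np.array(c["eye"]),np.array(c["rotation"])
def cloud(depth,c):
    K,e,R=c
    v,u=np.mgrid[0:480,0:640]; d=depth
    p=np.stack([(u-K[0,2])/K[0,0]*d,-(v-K[1,2])/K[1,1]*d,-d],-1)
    P=p@R.T+e; P[d<=0]=np.nan
    return P
E
python3 - <<'E'
from h import *
print(arm.read_state())
ims=[]
for n in ["scene","top"]:
    im,d=arm.capture(n); c=cal(n); np.savez(n+".npz",im=im,d=d,P=cloud(d,c))
    cv2.imwrite(f"pics/{n}0.png",im[:,:,::-1]); P=cloud(d,c); print(n,arm.calibration(n))
    for l in ["bin","lid","loaf","roll","board","jar","knife","mug","mill"]:
        for s in arm.silhouettes(n,l)[:1]:
            r=s["region"]; Q=P[r]; Q=Q[~np.isnan(Q[:,0])]
            print(n,l,round(s["confidence"],2),np.round(s["pixel"]),r.sum(),np.round(np.percentile(Q,[3,50,97],axis=0),3).tolist() if len(Q) else None)
E
```

```text
{'time': 0.0, 'q': array([-1.29052071,  0.4179994 , -0.0102884 ,  1.61417435,  0.00470219,
        1.11071516, -0.05298128]), 'joint_velocities': array([ 9.69825344e-05, -5.57418047e-04,  1.99686229e-05, -5.10069464e-04,
        1.58856427e-03,  1.65015818e-03,  1.46859537e-04]), 'joint_torque': array([ 1.73152357e-04, -8.64428329e+01,  6.78918399e-01, -4.34919655e+01,
        1.90378464e-02,  7.39500654e-03, -4.85143318e-06]), 'position': array([0.19757104, 0.59260637, 0.25264438]), 'ee_rot': array([ 1.60187375e-01,  9.87086420e-01, -6.34287756e-04, -5.14873736e-05]), 'wrist_force': array([ 0.13063198,  0.03973809, -0.20694524]), 'moment': array([-0.0131685 ,  0.03036542, -0.02838945]), 'grip_force': 0.0, 'opening': 0.08540633046758173}Traceback (most recent call last):
  File "<stdin>", line 5, in <module>
  File "h.py", line 9, in cloud
    P=p@R.T+e; P[d<=0]=np.nan
      ~^~~~
ValueError: matmul: Input operand 1 has a mismatch in its core dimension 0, with gufunc signature (n?,k),(k,m?)->(n?,m?) (size 4 is different from 3)
```

```bash
cat > h.py <<'E'
from bench import arm
import numpy as np, cv2
from scipy.spatial.transform import Rotation as Ro
def cal(n):
    c=arm.calibration(n); r=np.array(c["rotation"])
    R=Ro.from_quat(r).as_matrix() if r.size==4 else r
    D=next((np.array(c[k],float) for k in c if "dist" in k.lower()),np.zeros(5))
    return np.array(c["K"],float),np.array(c["eye"]),R,D
def cloud(d,c):
    K,e,R,D=c
    v,u=np.mgrid[0:480,0:640]
    x=cv2.undistortPoints(np.stack([u,v],-1).reshape(-1,1,2).astype(float),K,D).reshape(480,640,2)
    p=np.stack([x[...,0]*d,-x[...,1]*d,-d],-1)
    P=p@R.T+e; P[d<=0]=np.nan
    return P
E
cat > look.py <<'E'
from h import *
import sys
names=sys.argv[1].split(","); labels=sys.argv[2].split(","); tag=sys.argv[3]
for n in names:
    c=cal(n); im,d=arm.capture(n); P=cloud(d,c); np.savez(n+tag+".npz",im=im,d=d,P=P)
    cv2.imwrite(f"pics/{n}{tag}.png",im[:,:,::-1])
    for l in labels:
        for s in arm.silhouettes(n,l)[:1]:
            r=s["region"]; np.save(f"{n}{tag}_{l}.npy",r); Q=P[r]; Q=Q[~np.isnan(Q[:,0])]
            print(n,l,round(s["confidence"],2),np.round(s["pixel"]),r.sum(),np.round(np.percentile(Q,[3,50,97],axis=0),3).tolist() if len(Q) else None)
E
python3 -c "
from h import *
for n in ['scene','top','wrist']: print(arm.calibration(n))"
python3 look.py scene,top bin,lid,loaf,roll,board,jar,knife,mug,mill 0
python3 -c "
import cv2,numpy as np
a=[cv2.imread(f'pics/{n}0.png') for n in ('scene','top')]
cv2.imwrite('pics/both.png',cv2.resize(np.vstack(a),(533,600*4//3 if 0 else 600)) if 0 else cv2.resize(np.hstack(a),(800,300)))"
```

```text
{'K': array([[514.38834422,   0.        , 316.33705139],
       [  0.        , 514.38834422, 243.86396404],
       [  0.        ,   0.        ,   1.        ]]), 'eye': array([0.98591086, 0.67887574, 0.9330444 ]), 'rotation': array([0.09843781, 0.36442083, 0.89573765, 0.23486489])}
{'K': array([[603.29372161,   0.        , 317.31959536],
       [  0.        , 603.29372161, 230.86080188],
       [  0.        ,   0.        ,   1.        ]]), 'eye': array([ 0.32259112, -0.056479  ,  1.59206383]), 'rotation': array([ 0.06240945, -0.0557961 , -0.69899501,  0.71020971])}
{'K': array([[350.72535675,   0.        , 320.77558863],
       [  0.        , 350.72535675, 237.62293883],
       [  0.        ,   0.        ,   1.        ]]), 'eye': array([0.13405821, 0.61448786, 0.37352839]), 'rotation': array([-0.11001284, -0.07856136,  0.58003522,  0.80329598])}
scene bin 0.75 [411. 354.] 24919 [[0.458, 0.11, 0.022], [0.585, 0.32, 0.129], [0.673, 0.462, 0.132]]
scene lid 0.6 [413. 344.] 19195 [[0.457, 0.109, 0.126], [0.565, 0.309, 0.13], [0.66, 0.456, 0.132]]
scene loaf 0.44 [228. 228.] 720 [[0.682, -
[... 586 characters left out ...]
95 [191. 236.] 12974 [[0.455, 0.095, 0.121], [0.555, 0.27, 0.128], [0.659, 0.447, 0.135]]
top lid 0.8 [194. 236.] 12833 [[0.454, 0.099, 0.122], [0.554, 0.273, 0.129], [0.658, 0.447, 0.135]]
top board 0.81 [393. 238.] 10632 [[0.456, -0.412, 0.01], [0.57, -0.24, 0.018], [0.676, -0.08, 0.024]]
top jar 0.94 [451. 250.] 575 [[0.508, -0.406, 0.031], [0.533, -0.378, 0.1], [0.561, -0.356, 0.108]]
top knife 0.62 [398. 187.] 1349 [[0.682, -0.402, -0.004], [0.715, -0.253, 0.005], [0.749, -0.112, 0.021]]
top mug 0.57 [398. 308.] 1045 [[0.353, -0.289, -0.002], [0.392, -0.25, 0.009], [0.43, -0.203, 0.094]]
top mill 0.64 [304. 156.] 583 [[0.751, -0.028, 0.009], [0.763, -0.006, 0.122], [0.79, 0.017, 0.174]]
```

View pics/scene0.png

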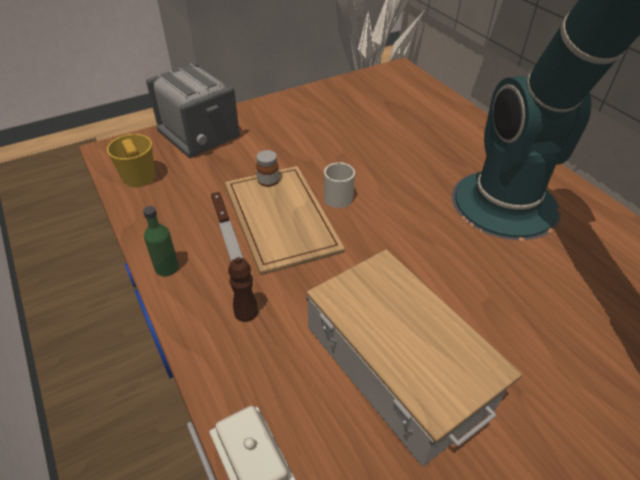

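View pics/top0.png

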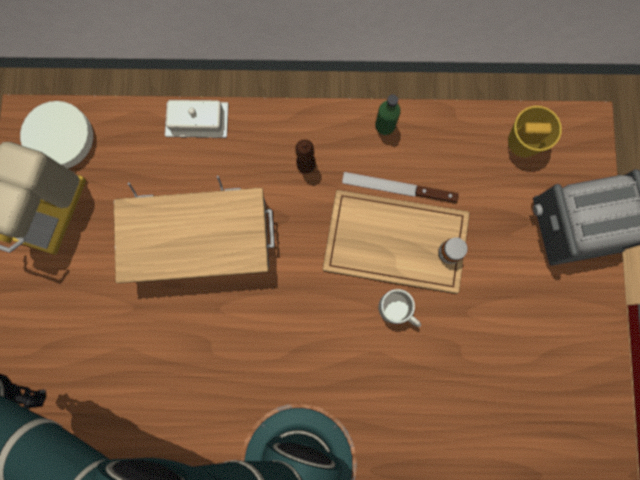

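```bash
python3 - <<'E'
from h import *
for n in ["scene","top"]:
    P=np.load(n+"0.npz")["P"]
    for l,z0,z1 in [("lid",.118,.14),("board",.012,.03)]:
        r=np.load(f"{n}0_{l}.npy"); r=cv2.erode(r.astype(np.uint8),np.ones((3,3)))>0
        Q=P[r]; Q=Q[(Q[:,2]>z0)&(Q[:,2]<z1)]
        (c,s,a)=cv2.minAreaRect(Q[:,:2].astype(np.float32)); print(n,l,np.round(c,4),np.round(s,4),a,"z",np.median(Q[:,2]))
        print(np.round(cv2.boxPoints((c,s,a)),3).tolist())
E
```

```text
scene lid [0.5583 0.2774] [0.2087 0.3694] 5.204499244689941 z 0.12983561747756545
[[0.43799999356269836, 0.4519999921321869], [0.47099998593330383, 0.08399999886751175], [0.6790000200271606, 0.10300000011920929], [0.6449999809265137, 0.47099998593330383]]
scene board [ 0.568  -0.2419] [0.3598 0.2161] 80.90863037109375 z 0.018515719077062953
[[0.43299999833106995, -0.4020000100135803], [0.6460000276565552, -0.43700000643730164], [0.703000009059906, -0.08100000023841858], [0.49000000953674316, -0.04699999839067459]]
top lid [0.5571 0.2735] [0.2109 0.3707] 5.334814071655273 z 0.12862796226192752
[[0.4350000023841858, 0.4480000138282776], [0.4690000116825104, 0.07900000363588333], [0.6790000200271606, 0.0989999994635582], [0.6449999809265137, 0.46799999475479126]]
top board [ 0.5672 -0.2487] [0.3539 0.2183] 81.46337127685547 z 0.017933060192859895
[[0.43299999833106995, -0.40799999237060547], [0.6489999890327454, -0.4399999976158142], [0.7009999752044678, -0.09000000357627869], [0.4860000014305115, -0.05700000002980232]]
```

Emit:
carry_out(
  steps=[
    {"x": 4, "y": -6, "az": -0.12},
    {"x": 8, "y": -12, "az": -0.24},
    {"x": 10, "y": -16, "az": -0.36},
    {"x": 12, "y": -20, "az": -0.48},
    {"x": 14, "y": -24, "az": -0.6},
    {"x": 15, "y": -28, "az": -0.72},
    {"x": 16, "y": -31, "az": -0.84},
    {"x": 16, "y": -34, "az": -0.96},
    {"x": 16, "y": -34, "az": -1.08},
    {"x": 16, "y": -34, "az": -1.158},
  ],
)

```text
invalid input
```

```bash
python3 - <<'E'
from bench import arm
s=arm.read_state(); print({k:s[k] for k in ("time","q","position","ee_rot")}); print([a for a in dir(arm) if a[0]!='_'])
E
```

```text
{'time': 1.05, 'q': array([-1.29051281,  0.41738261, -0.0102869 ,  1.61357325,  0.00478426,
        1.1107098 , -0.05300192]), 'position': array([0.197684  , 0.59290815, 0.2532823 ]), 'ee_rot': array([ 1.60185436e-01,  9.87086937e-01, -3.06865194e-05,  5.53813933e-05])}
['IKError', 'calibration', 'capture', 'read_state', 'recognise', 'sign_off', 'silhouettes']
```

Emit:
carry_out(
  steps=[
    {"jaw": 8.5, "x": 4, "y": -6, "z": 0, "ax": 0, "ay": 0, "az": -0.12},
    {"jaw": 8.5, "x": 8, "y": -12, "z": 0, "ax": 0, "ay": 0, "az": -0.24},
    {"jaw": 8.5, "x": 10, "y": -16, "z": 0, "ax": 0, "ay": 0, "az": -0.36},
    {"jaw": 8.5, "x": 12, "y": -20, "z": 0, "ax": 0, "ay": 0, "az": -0.48},
    {"jaw": 8.5, "x": 14, "y": -24, "z": 0, "ax": 0, "ay": 0, "az": -0.6},
    {"jaw": 8.5, "x": 15, "y": -28, "z": 0, "ax": 0, "ay": 0, "az": -0.72},
    {"jaw": 8.5, "x": 16, "y": -31, "z": 0, "ax": 0, "ay": 0, "az": -0.84},
    {"jaw": 8.5, "x": 16, "y": -34, "z": 0, "ax": 0, "ay": 0, "az": -0.96},
    {"jaw": 8.5, "x": 16, "y": -34, "z": 0, "ax": 0, "ay": 0, "az": -1.08},
    {"jaw": 8.5, "x": 16, "y": -34, "z": 0, "ax": 0, "ay": 0, "az": -1.158},
  ],
  force=40,
)

```text
time: 1.88
position: [0.3592, 0.2468, 0.2535]
ee_rot: [0.679, 0.734, -0.0, 0.0]
wrist_force: [0.8, -0.6, 0.8]
opening: 0.085
grip_force: 0.0
```

```bash
python3 - <<'E'
from bench import arm
s=arm.read_state(); print({k:s[k] for k in ("time","q","position","ee_rot")})
E
```

```text
{'time': 1.8833, 'q': array([-0.99577613,  0.06996513,  0.33922946,  2.06781654, -0.02738055,
        1.00803131, -0.56528134]), 'position': array([0.35922635, 0.24676342, 0.25351715]), 'ee_rot': array([ 6.79211557e-01,  7.33942543e-01, -4.63111651e-05,  4.67425425e-05])}
```

Emit:
carry_out(
  steps=[
    {"jaw": 4, "x": 0, "y": 0, "z": 0, "ax": 0.011, "ay": -0.12, "az": 0},
    {"jaw": 4, "x": 0, "y": 0, "z": -1, "ax": 0.022, "ay": -0.24, "az": 0},
    {"jaw": 4, "x": 0, "y": 0, "z": -2, "ax": 0.033, "ay": -0.36, "az": 0},
    {"jaw": 4, "x": 0, "y": 0, "z": -3, "ax": 0.044, "ay": -0.48, "az": 0},
    {"jaw": 4, "x": 1, "y": 0, "z": -4, "ax": 0.055, "ay": -0.6, "az": 0},
    {"jaw": 4, "x": 1, "y": 0, "z": -5, "ax": 0.066, "ay": -0.72, "az": 0},
    {"jaw": 4, "x": 2, "y": 0, "z": -6, "ax": 0.077, "ay": -0.84, "az": 0},
    {"jaw": 4, "x": 2, "y": 0, "z": -6, "ax": 0.088, "ay": -0.96, "az": 0},
    {"jaw": 4, "x": 2, "y": 0, "z": -6, "ax": 0.096, "ay": -1.043, "az": 0},
    {"jaw": 4, "x": 2, "y": 0, "z": -6, "ax": 0.096, "ay": -1.043, "az": 0},
  ],
)

```text
time: 2.72
position: [0.3782, 0.249, 0.1937]
ee_rot: [0.627, 0.676, 0.274, 0.275]
wrist_force: [0.8, 0.7, 0.3]
opening: 0.0398
grip_force: 0.0
```

```bash
cat > st.py <<'E'
from h import *
s=arm.read_state(); R=Ro.from_quat(s["ee_rot"]).as_matrix()
o=np.array([.568,.2764,0]); B=np.array([[.9958,.0915,0],[-.0915,.9958,0],[0,0,1]])
print("t",s["time"],"pos",np.round(s["position"],4),"bin",np.round(B@(s["position"]-o),4),"opening",s["opening"],"F",np.round(s["wrist_force"],1))
print("q",np.round(s["q"],2)); print("z in bin",np.round(B@R[:,2],3),"y in bin",np.round(B@R[:,1],3))
E
python3 st.py
```

```text
t 2.7167 pos [0.3782 0.249  0.1937] bin [-0.1915 -0.0099  0.1937] opening 0.03982635269259037 F [0.8 0.7 0.3]
q [-1.17  0.08  0.12  2.49  1.47  0.65 -2.26]
z in bin [ 0.714 -0.04  -0.699] y in bin [ 0.699 -0.     0.715]
```

Emit:
carry_out(
  steps=[
    {"jaw": 4, "x": 0, "y": 0, "z": 0, "ax": 0, "ay": 0, "az": 0},
    {"jaw": 4, "x": 0, "y": 0, "z": 0, "ax": 0.0, "ay": 0, "az": 0},
    {"jaw": 4, "x": 0, "y": 0, "z": 0, "ax": 0, "ay": 0, "az": 0},
  ],
)

```text
time: 2.97
position: [0.3781, 0.2486, 0.1937]
ee_rot: [0.627, 0.677, 0.271, 0.274]
wrist_force: [0.0, -0.8, 0.6]
opening: 0.0404
grip_force: 0.0
```

```bash
python3 st.py
```

```text
t 2.9667 pos [0.3781 0.2486 0.1937] bin [-0.1916 -0.0103  0.1937] opening 0.04035816723634885 F [ 0.  -0.8  0.6]
q [-1.17  0.08  0.12  2.49  1.46  0.64 -2.24]
z in bin [ 0.711 -0.042 -0.702] y in bin [0.703 0.002 0.711]
```

Emit:
carry_out(
  steps=[
    {"jaw": 7, "x": 1.5, "y": 0.5, "z": -2.5, "ax": 0, "ay": 0, "az": 0},
    {"jaw": 7, "x": 3, "y": 1, "z": -5, "ax": 0, "ay": 0, "az": 0},
    {"jaw": 7, "x": 4.0, "y": 1.4, "z": -6.6, "ax": 0, "ay": 0, "az": 0},
    {"jaw": 7, "x": 4.0, "y": 1.4, "z": -6.6, "ax": 0, "ay": 0, "az": 0},
    {"jaw": 7, "x": 4.0, "y": 1.4, "z": -6.6, "ax": 0, "ay": 0, "az": 0},
  ],
)

```text
time: 3.38
position: [0.4184, 0.2618, 0.1275]
ee_rot: [0.627, 0.676, 0.271, 0.275]
wrist_force: [-0.4, -1.2, 0.6]
opening: 0.0698
grip_force: 0.0
```

```bash
python3 st.py; python3 - <<'E'
from h import *
im,d=arm.capture("wrist"); a,_=arm.capture("scene")
cv2.imwrite("pics/w1.png",cv2.hconcat([im[:,:,::-1].copy()[::1],a[:,:,::-1].copy()])[:, :]); cv2.imwrite("pics/w1.png",cv2.resize(cv2.imread("pics/w1.png"),(800,300)))
E
```

```text
t 3.3833 pos [0.4184 0.2618 0.1275] bin [-0.1503 -0.0009  0.1275] opening 0.06977881428537402 F [-0.4 -1.2  0.6]
q [-1.11  0.33  0.16  2.45  1.81  0.58 -2.6 ]
z in bin [ 0.711 -0.045 -0.702] y in bin [0.702 0.001 0.712]
```

View pics/w1.png

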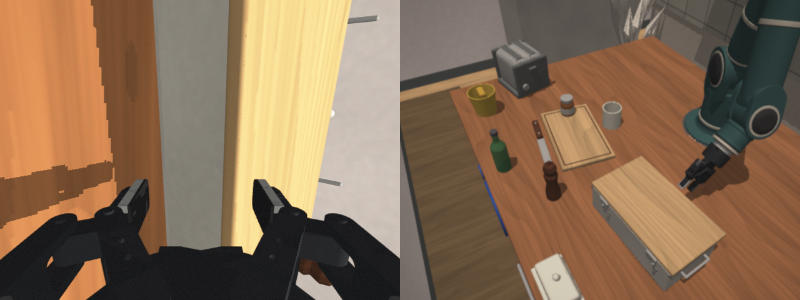

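Emit:
carry_out(
  steps=[
    {"jaw": 7, "x": 2, "y": 0.2, "z": 0, "ax": 0, "ay": 0, "az": 0},
    {"jaw": 7, "x": 4, "y": 0.4, "z": 0, "ax": 0, "ay": 0, "az": 0},
    {"jaw": 7, "x": 5.5, "y": 0.5, "z": 0, "ax": 0, "ay": 0, "az": 0},
    {"jaw": 7, "x": 6.5, "y": 0.6, "z": 0, "ax": 0, "ay": 0, "az": 0},
    {"jaw": 7, "x": 6.5, "y": 0.6, "z": 0, "ax": 0, "ay": 0, "az": 0},
  ],
)

```text
time: 3.9
position: [0.4845, 0.2685, 0.1285]
ee_rot: [0.628, 0.675, 0.273, 0.275]
wrist_force: [-0.1, 0.3, 0.4]
opening: 0.0694
grip_force: 0.0
```

```bash
python3 st.py
```

```text
t 3.9 pos [0.4845 0.2685 0.1285] bin [-0.0839 -0.0003  0.1285] opening 0.06941898243964226 F [-0.1  0.3  0.4]
q [-1.02  0.39  0.21  2.34  1.9   0.5  -2.57]
z in bin [ 0.713 -0.042 -0.7  ] y in bin [ 0.7   -0.001  0.714]
```

```bash
cat > arc.py <<'E'
import numpy as np
def tcp(phi,th,s=.016):
    a=np.array([np.sin(th),-np.cos(th)]); n=np.array([np.cos(th),np.sin(th)])
    E=np.array([.095,.115])+.21*np.array([-np.cos(phi),np.sin(phi)])
    return E+s*a-.012*a+.035*n
c0=np.array([-.085,.128])
th0=np.pi/4
phis=np.linspace(.05,1.68,27); 
for i,p in enumerate(phis):
    th=min(th0,np.pi/2-p); th=max(th,-0.05)
    d=tcp(p,th)-c0; r=th0-th
    if i%3==2: print(i,round(p,2),"x %.1f y %.1f z %.1f ax %.3f ay %.3f"%(d[0]*99.58,d[0]*9.15,d[1]*100,-r*.0915,r*.9958))
E
python3 arc.py
```

```text
2 0.18 x 0.1 y 0.0 z 4.6 ax -0.000 ay 0.000
5 0.36 x 1.1 y 0.1 z 8.4 ax -0.000 ay 0.000
8 0.55 x 2.9 y 0.3 z 11.9 ax -0.000 ay 0.000
11 0.74 x 5.2 y 0.5 z 15.0 ax -0.000 ay 0.000
14 0.93 x 8.4 y 0.8 z 17.3 ax -0.013 ay 0.142
17 1.12 x 12.0 y 1.1 z 18.7 ax -0.030 ay 0.329
20 1.3 x 15.9 y 1.5 z 19.5 ax -0.047 ay 0.516
23 1.49 x 19.8 y 1.8 z 19.5 ax -0.065 ay 0.704
26 1.68 x 23.7 y 2.2 z 19.0 ax -0.076 ay 0.832
```

Emit:
carry_out(
  steps=[
    {"jaw": 7, "x": 0, "y": 0, "z": 1.5, "ax": 0, "ay": 0, "az": 0},
    {"jaw": 7, "x": 0, "y": 0, "z": 3, "ax": 0, "ay": 0, "az": 0},
    {"jaw": 7, "x": 0.1, "y": 0, "z": 4.6, "ax": 0, "ay": 0, "az": 0},
    {"jaw": 7, "x": 0.6, "y": 0, "z": 6.5, "ax": 0, "ay": 0, "az": 0},
    {"jaw": 7, "x": 1.1, "y": 0.1, "z": 8.4, "ax": 0, "ay": 0, "az": 0},
    {"jaw": 7, "x": 2.0, "y": 0.2, "z": 10.2, "ax": 0, "ay": 0, "az": 0},
    {"jaw": 7, "x": 2.9, "y": 0.3, "z": 11.9, "ax": 0, "ay": 0, "az": 0},
    {"jaw": 7, "x": 4.0, "y": 0.4, "z": 13.5, "ax": 0, "ay": 0, "az": 0},
    {"jaw": 7, "x": 5.2, "y": 0.5, "z": 15, "ax": 0, "ay": 0, "az": 0},
    {"jaw": 7, "x": 5.2, "y": 0.5, "z": 15, "ax": 0, "ay": 0, "az": 0},
  ],
)

```text
time: 4.73
position: [0.536, 0.274, 0.2803]
ee_rot: [0.627, 0.675, 0.274, 0.274]
wrist_force: [-0.7, 0.1, 0.7]
opening: 0.0697
grip_force: 0.7
```

```bash
python3 st.py; python3 - <<'E'
from h import *
a,_=arm.capture("scene"); cv2.imwrite("pics/s2.png",a[:,:,::-1])
E
```

```text
t 4.7333 pos [0.536  0.274  0.2803] bin [-0.0321  0.0005  0.2803] opening 0.06970460963956994 F [-0.7  0.1  0.7]
q [-1.01  0.14  0.28  2.15  1.17  0.49 -1.64]
z in bin [ 0.714 -0.04  -0.699] y in bin [ 0.7   -0.001  0.714]
```

View pics/s2.png

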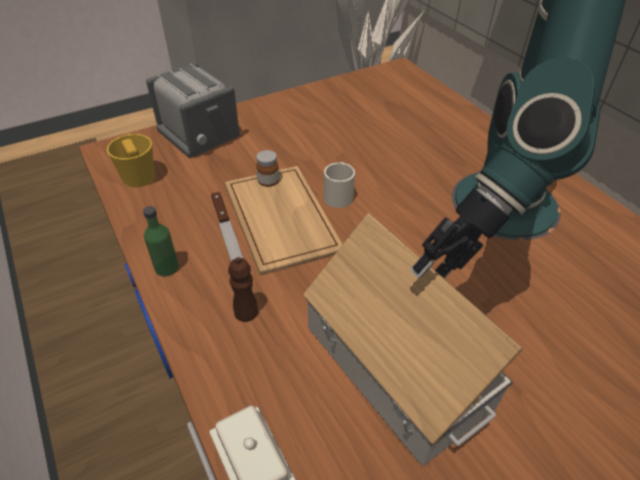

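Emit:
carry_out(
  steps=[
    {"jaw": 7, "x": 1.0, "y": 0.1, "z": 0.8, "ax": -0.004, "ay": 0.047, "az": 0},
    {"jaw": 7, "x": 2.1, "y": 0.2, "z": 1.6, "ax": -0.009, "ay": 0.095, "az": 0},
    {"jaw": 7, "x": 3.2, "y": 0.3, "z": 2.3, "ax": -0.013, "ay": 0.142, "az": 0},
    {"jaw": 7, "x": 4.4, "y": 0.4, "z": 2.8, "ax": -0.019, "ay": 0.204, "az": 0},
    {"jaw": 7, "x": 5.6, "y": 0.5, "z": 3.3, "ax": -0.024, "ay": 0.267, "az": 0},
    {"jaw": 7, "x": 6.8, "y": 0.6, "z": 3.7, "ax": -0.03, "ay": 0.329, "az": 0},
    {"jaw": 7, "x": 8.1, "y": 0.7, "z": 4.0, "ax": -0.036, "ay": 0.391, "az": 0},
    {"jaw": 7, "x": 9.4, "y": 0.85, "z": 4.3, "ax": -0.041, "ay": 0.454, "az": 0},
    {"jaw": 7, "x": 10.7, "y": 1.0, "z": 4.5, "ax": -0.047, "ay": 0.516, "az": 0},
    {"jaw": 7, "x": 10.7, "y": 1.0, "z": 4.5, "ax": -0.047, "ay": 0.516, "az": 0},
  ],
)

```text
time: 5.62
position: [0.6434, 0.2827, 0.3211]
ee_rot: [0.67, 0.729, 0.085, 0.106]
wrist_force: [1.0, 0.2, 0.7]
opening: 0.0698
grip_force: 0.0
```

```bash
python3 st.py
```

```text
t 5.6167 pos [0.6434 0.2827 0.3211] bin [ 0.0756 -0.0006  0.3211] opening 0.0698007969970203 F [1.  0.2 0.7]
q [-0.61  0.39  0.13  1.52  0.11  1.   -0.47]
z in bin [ 0.266 -0.043 -0.963] y in bin [ 0.964 -0.001  0.267]
```

Emit:
carry_out(
  steps=[
    {"jaw": 7, "x": 1.3, "y": 0.1, "z": 0.1, "ax": -0.006, "ay": 0.063, "az": 0},
    {"jaw": 7, "x": 2.6, "y": 0.2, "z": 0.1, "ax": -0.012, "ay": 0.125, "az": 0},
    {"jaw": 7, "x": 3.9, "y": 0.3, "z": 0, "ax": -0.018, "ay": 0.188, "az": 0},
    {"jaw": 7, "x": 5.2, "y": 0.45, "z": -0.1, "ax": -0.022, "ay": 0.23, "az": 0},
    {"jaw": 7, "x": 6.5, "y": 0.6, "z": -0.3, "ax": -0.026, "ay": 0.273, "az": 0},
    {"jaw": 7, "x": 7.8, "y": 0.7, "z": -0.5, "ax": -0.03, "ay": 0.316, "az": 0},
    {"jaw": 7, "x": 7.8, "y": 0.7, "z": -0.5, "ax": -0.03, "ay": 0.316, "az": 0},
    {"jaw": 7, "x": 7.8, "y": 0.7, "z": -0.5, "ax": -0.03, "ay": 0.316, "az": 0},
  ],
)

```text
time: 6.28
position: [0.7194, 0.2906, 0.3147]
ee_rot: [0.673, 0.739, -0.032, 0.001]
wrist_force: [0.4, 0.5, 1.1]
opening: 0.0697
grip_force: 0.0
```

```bash
python3 st.py; python3 look.py top lid 3; python3 - <<'E'
from h import *
a,_=arm.capture("scene"); cv2.imwrite("pics/s3.png",a[:,:,::-1])
E
```

```text
t 6.2833 pos [0.7194 0.2906 0.3147] bin [1.521e-01 2.000e-04 3.147e-01] opening 0.0696698651138897 F [0.4 0.5 1.1]
q [-0.48  0.71  0.1   1.01 -0.04  1.48 -0.31]
z in bin [-0.045 -0.045 -0.998] y in bin [ 0.999 -0.    -0.045]
top lid 0.76 [217. 164.] 5109 [[0.669, 0.108, 0.125], [0.708, 0.207, 0.238], [0.746, 0.465, 0.313]]
```

View pics/s3.png

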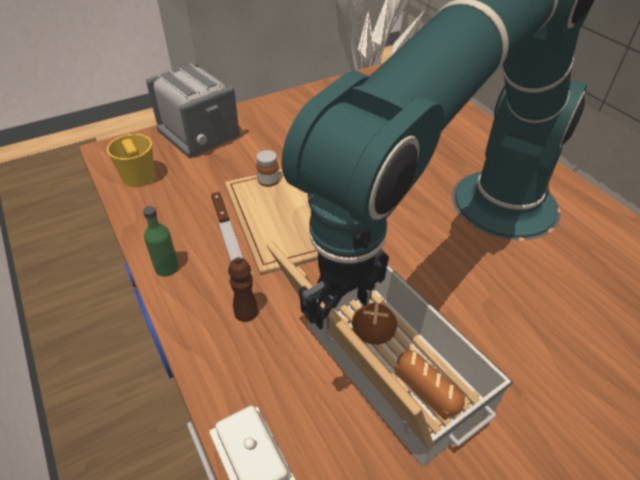

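Emit:
carry_out(
  steps=[
    {"jaw": 7, "x": 0, "y": 0, "z": 2.5, "ax": 0, "ay": 0, "az": 0},
    {"jaw": 7, "x": 0, "y": 0, "z": 5, "ax": 0, "ay": 0, "az": 0},
    {"jaw": 7, "x": 0, "y": 0, "z": 8, "ax": 0, "ay": 0, "az": 0},
    {"jaw": 7, "x": -2, "y": 1, "z": 9, "ax": 0.049, "ay": -0.041, "az": 0},
    {"jaw": 7, "x": -5, "y": 2, "z": 9, "ax": 0.049, "ay": -0.041, "az": 0},
    {"jaw": 7, "x": -8, "y": 3, "z": 9, "ax": 0.049, "ay": -0.041, "az": 0},
    {"jaw": 7, "x": -11, "y": 4, "z": 9, "ax": 0.049, "ay": -0.041, "az": 0},
    {"jaw": 7, "x": -14, "y": 5, "z": 9, "ax": 0.049, "ay": -0.041, "az": 0},
    {"jaw": 8.5, "x": -17, "y": 6, "z": 9, "ax": 0.049, "ay": -0.041, "az": 0},
    {"jaw": 8.5, "x": -17, "y": 6, "z": 9, "ax": 0.049, "ay": -0.041, "az": 0},
  ],
)

```text
time: 7.27
position: [0.5439, 0.3539, 0.4093]
ee_rot: [0.671, 0.742, 0.003, -0.001]
wrist_force: [0.5, 0.2, -0.1]
opening: 0.0848
grip_force: 0.0
```

```bash
python3 st.py; python3 look.py scene,wrist,top loaf,roll,lid 4; cat > axis.py <<'E'
from h import *
import sys
for n in sys.argv[2].split(","):
  try:
    P=np.load(n+sys.argv[1]+".npz")["P"]; r=np.load(f"{n}{sys.argv[1]}_loaf.npy"); Q=P[r]; Q=Q[~np.isnan(Q[:,0])]
    z0,z1=map(float,sys.argv[3:5]); Q=Q[(Q[:,2]>z0)&(Q[:,2]<z1)]; print(n,len(Q),cv2.minAreaRect(Q[:,:2].astype(np.float32)),"ztop",np.percentile(Q[:,2],98))
  except Exception as e: print(n,e)
E
python3 axis.py 4 scene,wrist,top 0.055 0.11
```

```text
t 7.2667 pos [0.5439 0.3539 0.4093] bin [-0.0169  0.0794  0.4093] opening 0.084803725001781 F [ 0.5  0.2 -0.1]
q [-0.66  0.37  0.06  1.34 -0.02  1.43 -0.51]
z in bin [ 0.004  0.006 -1.   ] y in bin [1.    0.008 0.004]
scene loaf 0.76 [430. 384.] 2342 [[0.538, 0.301, 0.048], [0.569, 0.369, 0.083], [0.589, 0.428, 0.093]]
scene roll 0.56 [370. 322.] 1494 [[0.538, 0.164, 0.055], [0.581, 0.209, 0.082], [0.613, 0.239, 0.094]]
scene lid 0.92 [355. 351.] 4639 [[0.67, 0.125, 0.13], [0.723, 0.34, 0.296], [0.751, 0.476, 0.314]]
wrist loaf 0.7 [324. 183.] 4266 [[0.529, 0.295, 0.067], [0.556, 0.364, 0.086], [0.585, 0.424, 0.092]]
wrist roll 0.59 [319. 303.] 3099 [[0.531, 0.164, 0.061], [0.57, 0.206, 0.083], [0.61, 0.238, 0.094]]
wrist lid 0.9 [521. 212.] 54845 [[0.659, 0.169, 0.129], [0.703, 0.377, 0.263], [0.735, 0.469, 0.313]]
top loaf 0.6 [166. 237.] 1142 [[0.527, 0.288, 0.045], [0.553, 0.348, 0.084], [0.583, 0.41, 0.094]]
top roll 0.67 [227. 236.] 976 [[0.529, 0.152, 0.063], [0.565, 0.188, 0.083], [0.606, 0.231, 0.095]]
top lid 0.77 [188. 164.] 8302 [[0.66, 0.111, 0.121], [0.704, 0.272, 0.237], [0.745, 0.433, 0.313]]
scene 2137 ((0.5606176853179932, 0.36036568880081177), (0.051697738468647, 0.14804457128047943), 12.814650535583496) ztop 0.09307194528506288
wrist 4183 ((0.5575115084648132, 0.358386754989624), (0.051900528371334076, 0.14603084325790405), 10.251670837402344) ztop 0.09181758828783496
top 1066 ((0.5570232272148132, 0.35076189041137695), (0.05296934396028519, 0.13954518735408783), 10.022419929504395) ztop 0.09468573137906942
```

View pics/wrist4.png

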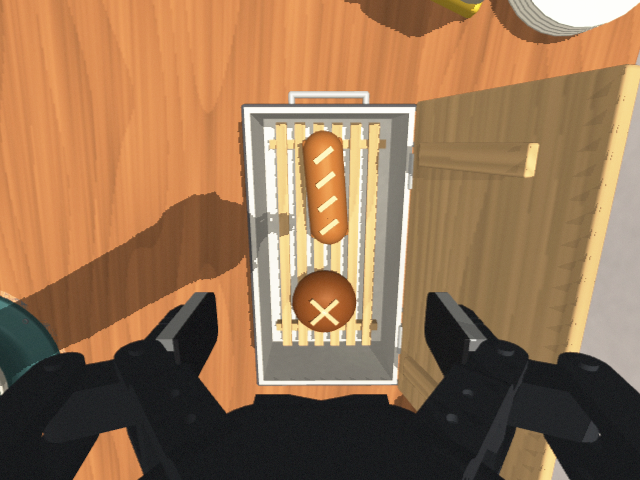

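Emit:
carry_out(
  steps=[
    {"jaw": 8.5, "x": 1.4, "y": 0.4, "z": -3, "ax": 0, "ay": 0, "az": 0.085},
    {"jaw": 8.5, "x": 1.4, "y": 0.4, "z": -6, "ax": 0, "ay": 0, "az": 0.085},
    {"jaw": 8.5, "x": 1.4, "y": 0.4, "z": -9, "ax": 0, "ay": 0, "az": 0.085},
    {"jaw": 8.5, "x": 1.4, "y": 0.4, "z": -12, "ax": 0, "ay": 0, "az": 0.085},
    {"jaw": 8.5, "x": 1.4, "y": 0.4, "z": -15, "ax": 0, "ay": 0, "az": 0.085},
    {"jaw": 8.5, "x": 1.4, "y": 0.4, "z": -18, "ax": 0, "ay": 0, "az": 0.085},
    {"jaw": 8.5, "x": 1.4, "y": 0.4, "z": -21, "ax": 0, "ay": 0, "az": 0.085},
    {"jaw": 8.5, "x": 1.4, "y": 0.4, "z": -24, "ax": 0, "ay": 0, "az": 0.085},
    {"jaw": 8.5, "x": 1.4, "y": 0.4, "z": -26, "ax": 0, "ay": 0, "az": 0.085},
    {"jaw": 8.5, "x": 1.4, "y": 0.4, "z": -26, "ax": 0, "ay": 0, "az": 0.085},
  ],
)

```text
time: 8.7
position: [0.5623, 0.3533, 0.1429]
ee_rot: [0.641, 0.767, -0.001, -0.001]
wrist_force: [-0.3, -1.1, -0.4]
opening: 0.0852
grip_force: 0.0
```

```bash
python3 st.py; python3 look.py wrist loaf 5; python3 axis.py 5 wrist 0.055 0.11; python3 -c "
from h import *
s=arm.read_state();y=Ro.from_quat(s['ee_rot']).as_matrix()[:,1];print(np.degrees(np.arctan2(y[1],y[0])))"
```

```text
t 8.7 pos [0.5623 0.3533 0.1429] bin [0.0013 0.0771 0.1429] opening 0.08524337730043959 F [-0.3 -1.1 -0.4]
q [-0.63  0.6   0.03  1.6  -0.03  0.95 -0.41]
z in bin [-0.003 -0.    -1.   ] y in bin [ 0.996  0.087 -0.003]
wrist loaf 0.59 [310. 236.] 20647 [[0.53, 0.302, 0.071], [0.556, 0.371, 0.087], [0.583, 0.424, 0.091]]
wrist 20443 ((0.5577082633972168, 0.35903406143188477), (0.05204610899090767, 0.14688684046268463), 10.489790916442871) ztop 0.09162222818238235
10.21685913487556
```

Emit:
carry_out(
  steps=[
    {"jaw": 8.5, "x": -0.4, "y": 0.5, "z": -1.5, "ax": 0, "ay": 0, "az": 0},
    {"jaw": 8.5, "x": -0.4, "y": 0.5, "z": -3, "ax": 0, "ay": 0, "az": 0},
    {"jaw": 8.5, "x": -0.4, "y": 0.5, "z": -4.5, "ax": 0, "ay": 0, "az": 0},
    {"jaw": 8.5, "x": -0.4, "y": 0.5, "z": -6, "ax": 0, "ay": 0, "az": 0},
    {"jaw": 8.5, "x": -0.4, "y": 0.5, "z": -7.5, "ax": 0, "ay": 0, "az": 0},
    {"jaw": 8.5, "x": -0.4, "y": 0.5, "z": -7.5, "ax": 0, "ay": 0, "az": 0},
    {"jaw": 8.5, "x": -0.4, "y": 0.5, "z": -7.5, "ax": 0, "ay": 0, "az": 0},
  ],
  force=30,
)

```text
time: 9.38
position: [0.5603, 0.3597, 0.073]
ee_rot: [0.641, 0.767, 0.002, 0.0]
wrist_force: [0.6, -0.5, 0.4]
opening: 0.085
grip_force: 0.0
```

Emit:
carry_out(
  steps=[
    {"jaw": 5, "x": 0, "y": 0, "z": 0, "ax": 0, "ay": 0, "az": 0},
    {"jaw": 4.5, "x": 0, "y": 0, "z": 0, "ax": 0, "ay": 0, "az": 0},
    {"jaw": 4, "x": 0, "y": 0, "z": 0, "ax": 0, "ay": 0, "az": 0},
    {"jaw": 4, "x": 0, "y": 0, "z": 0, "ax": 0, "ay": 0, "az": 0},
    {"jaw": 4, "x": 0, "y": 0, "z": 0, "ax": 0, "ay": 0, "az": 0},
    {"jaw": 4, "x": 0, "y": 0, "z": 0, "ax": 0, "ay": 0, "az": 0},
  ],
  force=30,
)

```text
time: 9.88
position: [0.5603, 0.3598, 0.0736]
ee_rot: [0.641, 0.767, 0.003, 0.0]
wrist_force: [-1.7, -0.4, 6.6]
opening: 0.0511
grip_force: 30.9
```

Emit:
carry_out(
  steps=[
    {"jaw": 4, "x": 0, "y": 0, "z": 0.5, "ax": 0, "ay": 0, "az": 0},
    {"jaw": 4, "x": 0, "y": 0, "z": 1.5, "ax": 0, "ay": 0, "az": 0},
    {"jaw": 4, "x": 0, "y": 0, "z": 3, "ax": 0, "ay": 0, "az": 0},
    {"jaw": 4, "x": 0, "y": 0, "z": 5, "ax": 0, "ay": 0, "az": 0},
    {"jaw": 4, "x": 0, "y": 0, "z": 7, "ax": 0, "ay": 0, "az": 0},
    {"jaw": 4, "x": 0, "y": 0, "z": 9, "ax": 0, "ay": 0, "az": 0},
    {"jaw": 4, "x": 0, "y": 0, "z": 11, "ax": 0, "ay": 0, "az": 0},
    {"jaw": 4, "x": 0, "y": 0, "z": 13, "ax": 0, "ay": 0, "az": 0},
    {"jaw": 4, "x": 0, "y": 0, "z": 14, "ax": 0, "ay": 0, "az": 0},
    {"jaw": 4, "x": 0, "y": 0, "z": 14, "ax": 0, "ay": 0, "az": 0},
  ],
  force=30,
)

```text
time: 10.72
position: [0.5608, 0.36, 0.2155]
ee_rot: [0.641, 0.767, 0.004, 0.001]
wrist_force: [-0.3, 0.3, -2.1]
opening: 0.0513
grip_force: 32.9
```

```bash
python3 st.py; python3 look.py scene,wrist loaf,lid 6; python3 axis.py 6 wrist 0.18 0.25
python3 -c "
import cv2;a=[cv2.imread(f'pics/{n}6.png') for n in ('scene','wrist')];cv2.imwrite('pics/c6.png',cv2.resize(cv2.hconcat(a),(800,300)))"
```

```text
t 10.7167 pos [0.5608 0.36   0.2155] bin [0.0004 0.0839 0.2155] opening 0.051271710878525785 F [-0.3  0.3 -2.1]
q [-0.64  0.52  0.04  1.55 -0.02  1.07 -0.42]
z in bin [ 0.006  0.005 -1.   ] y in bin [0.996 0.087 0.007]
scene loaf 0.63 [451. 350.] 2231 [[0.535, 0.298, 0.184], [0.572, 0.388, 0.223], [0.595, 0.429, 0.234]]
scene lid 0.6 [357. 352.] 4727 [[0.667, 0.122, 0.122], [0.723, 0.339, 0.294], [0.751, 0.475, 0.314]]
wrist loaf 0.75 [318. 258.] 34307 [[0.532, 0.341, 0.21], [0.555, 0.389, 0.224], [0.58, 0.426, 0.229]]
wrist lid 0.96 [564. 245.] 48321 [[0.651, 0.269, 0.122], [0.668, 0.398, 0.171], [0.688, 0.466, 0.208]]
wrist 34149 ((0.5568893551826477, 0.37871038913726807), (0.05216004326939583, 0.10685232281684875), 10.699224472045898) ztop 0.22930597161724786
```

View pics/c6.png

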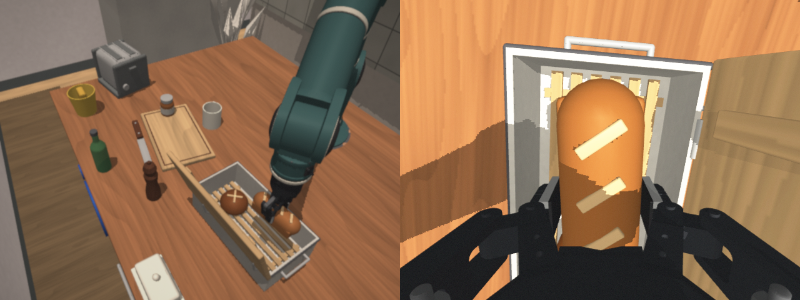

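Emit:
carry_out(
  steps=[
    {"jaw": 4, "x": 0, "y": -1, "z": 0, "ax": 0, "ay": 0, "az": -0.02},
    {"jaw": 4, "x": 0.1, "y": -3, "z": 0, "ax": 0, "ay": 0, "az": -0.04},
    {"jaw": 4, "x": 0.1, "y": -6, "z": 0, "ax": 0, "ay": 0, "az": -0.06},
    {"jaw": 4, "x": 0.2, "y": -9, "z": 0, "ax": 0, "ay": 0, "az": -0.08},
    {"jaw": 4, "x": 0.3, "y": -12, "z": 0, "ax": 0, "ay": 0, "az": -0.1},
    {"jaw": 4, "x": 0.3, "y": -15, "z": 0, "ax": 0, "ay": 0, "az": -0.12},
    {"jaw": 4, "x": 0.4, "y": -18, "z": 0, "ax": 0, "ay": 0, "az": -0.14},
    {"jaw": 4, "x": 0.5, "y": -21, "z": 0, "ax": 0, "ay": 0, "az": -0.16},
    {"jaw": 4, "x": 0.5, "y": -24, "z": 0, "ax": 0, "ay": 0, "az": -0.18},
    {"jaw": 4, "x": 0.6, "y": -27, "z": 0, "ax": 0, "ay": 0, "az": -0.2},
  ],
  force=30,
)

```text
time: 11.85
position: [0.5653, 0.0873, 0.2121]
ee_rot: [0.716, 0.699, 0.002, 0.0]
wrist_force: [0.6, 0.8, -2.4]
opening: 0.0514
grip_force: 32.8
```

Emit:
carry_out(
  steps=[
    {"jaw": 4, "x": 0.1, "y": -3, "z": 0, "ax": 0, "ay": 0, "az": -0.02},
    {"jaw": 4, "x": 0.2, "y": -6, "z": 0, "ax": 0, "ay": 0, "az": -0.04},
    {"jaw": 4, "x": 0.2, "y": -9, "z": 0, "ax": 0, "ay": 0, "az": -0.06},
    {"jaw": 4, "x": 0.3, "y": -12, "z": 0, "ax": 0, "ay": 0, "az": -0.08},
    {"jaw": 4, "x": 0.4, "y": -15, "z": 0, "ax": 0, "ay": 0, "az": -0.1},
    {"jaw": 4, "x": 0.4, "y": -18, "z": 0, "ax": 0, "ay": 0, "az": -0.12},
    {"jaw": 4, "x": 0.5, "y": -21, "z": 0, "ax": 0, "ay": 0, "az": -0.132},
    {"jaw": 4, "x": 0.5, "y": -24, "z": 0, "ax": 0, "ay": 0, "az": -0.132},
    {"jaw": 4, "x": 0.6, "y": -27, "z": 0, "ax": 0, "ay": 0, "az": -0.132},
    {"jaw": 4, "x": 0.6, "y": -29, "z": 0, "ax": 0, "ay": 0, "az": -0.132},
  ],
)

```text
time: 12.68
position: [0.5708, -0.2043, 0.2122]
ee_rot: [0.76, 0.649, 0.002, 0.001]
wrist_force: [0.4, -0.8, -2.7]
opening: 0.0515
grip_force: 32.8
```

Emit:
carry_out(
  steps=[
    {"jaw": 4, "x": 0, "y": -0.5, "z": 0, "ax": 0, "ay": 0, "az": 0},
    {"jaw": 4, "x": 0, "y": -1, "z": 0, "ax": 0, "ay": 0, "az": 0},
    {"jaw": 4, "x": 0, "y": -1, "z": 0, "ax": 0, "ay": 0, "az": 0},
    {"jaw": 4, "x": 0, "y": -1, "z": 0, "ax": 0, "ay": 0, "az": 0},
  ],
)

```text
time: 13.02
position: [0.5719, -0.2097, 0.2122]
ee_rot: [0.759, 0.651, 0.002, 0.0]
wrist_force: [-0.1, 0.1, -2.7]
opening: 0.0511
grip_force: 32.8
```

```bash
python3 look.py wrist,scene,top loaf 7; python3 axis.py 7 wrist,scene,top 0.18 0.26; python3 -c "
from h import *
s=arm.read_state();R=Ro.from_quat(s['ee_rot']).as_matrix();y=R[:,1];print(s['position'],s['opening'],s['grip_force'],R[:,2],np.degrees(np.arctan2(y[1],y[0])))
for n in ('wrist','scene'):
    P=np.load(n+'7.npz')['P'];m=(P[...,0]>.4)&(P[...,0]<.75)&(P[...,1]>-.46)&(P[...,1]<0)&(P[...,2]>.012)&(P[...,2]<.026)
    print(n,m.sum(),cv2.minAreaRect(P[m][:,:2].astype(np.float32)),np.median(P[m][:,2]))
"
```

```text
wrist loaf 0.64 [318. 259.] 34366 [[0.552, -0.227, 0.211], [0.577, -0.18, 0.225], [0.599, -0.143, 0.23]]
scene loaf 0.63 [284. 170.] 854 [[0.555, -0.231, 0.185], [0.583, -0.163, 0.221], [0.604, -0.137, 0.231]]
top loaf 0.49 [363. 218.] 87 [[0.568, -0.157, 0.205], [0.585, -0.147, 0.216], [0.603, -0.139, 0.227]]
wrist 34216 ((0.5756818056106567, -0.19023412466049194), (0.1067609190940857, 0.05220049247145653), 81.70989227294922) ztop 0.23020907072237798
scene 851 ((0.5762977600097656, -0.19033318758010864), (0.11468341946601868, 0.05068814754486084), 83.85578918457031) ztop 0.23115498877945884
top 86 ((0.5872666835784912, -0.14679789543151855), (0.014166821725666523, 0.040949467569589615), 65.73892974853516) ztop 0.2279286543782144
[ 0.57206931 -0.209919    0.21246482] 0.051342390371594465 32.807453870773315 [ 0.00359963  0.00220097 -0.9999911 ] -8.75433535764584
wrist 41594 ((0.5619462132453918, -0.23686428368091583), (0.339845210313797, 0.330822229385376), 81.5126953125) 0.018224236384693143
scene 7148 ((0.5599117875099182, -0.24422994256019592), (0.3644712269306183, 0.32922354340553284), 80.8796615600586) 0.018425831534113257
```

Emit:
carry_out(
  steps=[
    {"jaw": 4, "x": 0, "y": 0, "z": -1, "ax": 0, "ay": 0, "az": 0},
    {"jaw": 4, "x": 0, "y": 0, "z": -3, "ax": 0, "ay": 0, "az": 0},
    {"jaw": 4, "x": 0, "y": 0, "z": -5, "ax": 0, "ay": 0, "az": 0},
    {"jaw": 4, "x": 0, "y": 0, "z": -7, "ax": 0, "ay": 0, "az": 0},
    {"jaw": 4, "x": 0, "y": 0, "z": -9, "ax": 0, "ay": 0, "az": 0},
    {"jaw": 4, "x": 0, "y": 0, "z": -11, "ax": 0, "ay": 0, "az": 0},
    {"jaw": 4, "x": 0, "y": 0, "z": -13, "ax": 0, "ay": 0, "az": 0},
    {"jaw": 4, "x": 0, "y": 0, "z": -14.2, "ax": 0, "ay": 0, "az": 0},
    {"jaw": 4, "x": 0, "y": 0, "z": -14.9, "ax": 0, "ay": 0, "az": 0},
    {"jaw": 4, "x": 0, "y": 0, "z": -14.9, "ax": 0, "ay": 0, "az": 0},
  ],
)

```text
time: 14.15
position: [0.5713, -0.2102, 0.062]
ee_rot: [0.759, 0.651, 0.001, -0.0]
wrist_force: [-0.1, 0.4, -2.6]
opening: 0.051
grip_force: 32.7
```

Emit:
carry_out(
  steps=[
    {"jaw": 4, "x": 0, "y": 0, "z": -0.2, "ax": 0, "ay": 0, "az": 0},
    {"jaw": 4, "x": 0, "y": 0, "z": -0.4, "ax": 0, "ay": 0, "az": 0},
    {"jaw": 4, "x": 0, "y": 0, "z": -0.5, "ax": 0, "ay": 0, "az": 0},
    {"jaw": 4, "x": 0, "y": 0, "z": -0.5, "ax": 0, "ay": 0, "az": 0},
  ],
)

```text
time: 14.48
position: [0.5722, -0.2105, 0.0589]
ee_rot: [0.759, 0.651, 0.002, 0.001]
wrist_force: [-0.8, -0.4, -2.8]
opening: 0.0511
grip_force: 32.8
```

Emit:
carry_out(
  steps=[
    {"jaw": 4, "x": 0, "y": 0, "z": -0.1, "ax": 0, "ay": 0, "az": 0},
    {"jaw": 4, "x": 0, "y": 0, "z": -0.2, "ax": 0, "ay": 0, "az": 0},
    {"jaw": 4, "x": 0, "y": 0, "z": -0.2, "ax": 0, "ay": 0, "az": 0},
    {"jaw": 4, "x": 0, "y": 0, "z": -0.2, "ax": 0, "ay": 0, "az": 0},
  ],
)

```text
time: 14.82
position: [0.572, -0.2105, 0.0564]
ee_rot: [0.759, 0.651, 0.002, 0.0]
wrist_force: [0.3, 0.3, -1.6]
opening: 0.0512
grip_force: 32.8
```

Emit:
carry_out(
  steps=[
    {"jaw": 4, "x": 0, "y": 0, "z": -0.1, "ax": 0, "ay": 0, "az": 0},
    {"jaw": 4, "x": 0, "y": 0, "z": -0.1, "ax": 0, "ay": 0, "az": 0},
    {"jaw": 4, "x": 0, "y": 0, "z": -0.1, "ax": 0, "ay": 0, "az": 0},
  ],
)

```text
time: 15.07
position: [0.5719, -0.2105, 0.0554]
ee_rot: [0.759, 0.651, 0.002, 0.0]
wrist_force: [-0.7, -1.5, -2.0]
opening: 0.0515
grip_force: 32.8
```

Emit:
carry_out(
  steps=[
    {"jaw": 4, "x": 0, "y": 0, "z": -0.1, "ax": 0, "ay": 0, "az": 0},
    {"jaw": 4, "x": 0, "y": 0, "z": -0.15, "ax": 0, "ay": 0, "az": 0},
    {"jaw": 4, "x": 0, "y": 0, "z": -0.15, "ax": 0, "ay": 0, "az": 0},
  ],
)

```text
time: 15.32
position: [0.5719, -0.2104, 0.0538]
ee_rot: [0.759, 0.651, 0.002, 0.0]
wrist_force: [-0.8, -0.9, -1.8]
opening: 0.0515
grip_force: 32.8
```

```bash
python3 look.py wrist,scene loaf 8; python3 axis.py 8 wrist,scene 0.03 0.1
```

```text
wrist loaf 0.56 [318. 258.] 34478 [[0.552, -0.228, 0.052], [0.577, -0.181, 0.067], [0.6, -0.143, 0.072]]
scene loaf 0.63 [287. 219.] 735 [[0.552, -0.23, 0.027], [0.581, -0.167, 0.063], [0.603, -0.138, 0.073]]
wrist 34215 ((0.5749319195747375, -0.19141781330108643), (0.10705195367336273, 0.05274291709065437), 81.01344299316406) ztop 0.07174593324897903
scene 693 ((0.5743807554244995, -0.18920201063156128), (0.10926637798547745, 0.052222684025764465), 81.83234405517578) ztop 0.07302156616148728
```

Emit:
carry_out(
  steps=[
    {"jaw": 4, "x": 0, "y": 0, "z": -0.1, "ax": 0, "ay": 0, "az": 0},
    {"jaw": 4, "x": 0, "y": 0, "z": -0.1, "ax": 0, "ay": 0, "az": 0},
    {"jaw": 4, "x": 0, "y": 0, "z": -0.1, "ax": 0, "ay": 0, "az": 0},
  ],
)

```text
time: 15.77
position: [0.5721, -0.2105, 0.0536]
ee_rot: [0.759, 0.651, 0.002, 0.0]
wrist_force: [-4.8, 2.4, 10.0]
opening: 0.0511
grip_force: 34.3
```

Emit:
carry_out(
  steps=[
    {"jaw": 4, "x": 0, "y": 0, "z": 0.05, "ax": 0, "ay": 0, "az": 0},
    {"jaw": 5.2, "x": 0, "y": 0, "z": 0.05, "ax": 0, "ay": 0, "az": 0},
    {"jaw": 5.6, "x": 0, "y": 0, "z": 0.05, "ax": 0, "ay": 0, "az": 0},
    {"jaw": 6.2, "x": 0, "y": 0, "z": 0.05, "ax": 0, "ay": 0, "az": 0},
    {"jaw": 7, "x": 0, "y": 0, "z": 0.05, "ax": 0, "ay": 0, "az": 0},
    {"jaw": 8, "x": 0, "y": 0, "z": 0.05, "ax": 0, "ay": 0, "az": 0},
    {"jaw": 8.5, "x": 0, "y": 0, "z": 0.05, "ax": 0, "ay": 0, "az": 0},
    {"jaw": 8.5, "x": 0, "y": 0, "z": 0.05, "ax": 0, "ay": 0, "az": 0},
  ],
)

```text
time: 16.43
position: [0.572, -0.2105, 0.0534]
ee_rot: [0.759, 0.651, 0.002, 0.0]
wrist_force: [0.5, -0.6, -0.2]
opening: 0.0848
grip_force: 0.0
```

Emit:
carry_out(
  steps=[
    {"jaw": 8.5, "x": 0, "y": 0, "z": 1, "ax": 0, "ay": 0, "az": 0},
    {"jaw": 8.5, "x": 0, "y": 0, "z": 3, "ax": 0, "ay": 0, "az": 0},
    {"jaw": 8.5, "x": 0, "y": 0, "z": 6, "ax": 0, "ay": 0, "az": 0},
    {"jaw": 8.5, "x": 0, "y": 0, "z": 9, "ax": 0, "ay": 0, "az": 0},
    {"jaw": 8.5, "x": 0, "y": 0, "z": 12, "ax": 0, "ay": 0, "az": 0},
    {"jaw": 8.5, "x": 0, "y": 0, "z": 15, "ax": 0, "ay": 0, "az": 0},
    {"jaw": 8.5, "x": -3, "y": 1, "z": 18, "ax": 0, "ay": 0, "az": 0},
    {"jaw": 8.5, "x": -6, "y": 2, "z": 21, "ax": 0, "ay": 0, "az": 0},
    {"jaw": 8.5, "x": -9, "y": 3, "z": 24, "ax": 0, "ay": 0, "az": 0},
    {"jaw": 8.5, "x": -9, "y": 3, "z": 24, "ax": 0, "ay": 0, "az": 0},
  ],
)

```text
time: 17.27
position: [0.4797, -0.1804, 0.2988]
ee_rot: [0.76, 0.65, 0.004, 0.002]
wrist_force: [1.4, -0.4, 0.8]
opening: 0.0848
grip_force: 0.0
```

```bash
python3 st.py; python3 look.py scene,wrist loaf,roll,lid,jar,mug,mill,knife 9; python3 axis.py 9 wrist,scene 0.025 0.1; rm -f pics/c9.png; cp pics/scene9.png pics/final.png
```

```text
t 17.2667 pos [ 0.4797 -0.1804  0.2988] bin [-0.1297 -0.4468  0.2988] opening 0.08476586798750661 F [ 1.4 -0.4  0.8]
q [ 0.03  0.17  0.3   1.85 -0.06  1.12  0.2 ]
z in bin [ 0.009  0.001 -1.   ] y in bin [ 0.97  -0.244  0.009]
scene loaf 0.83 [284. 217.] 997 [[0.549, -0.264, 0.023], [0.581, -0.187, 0.062], [0.602, -0.139, 0.072]]
scene roll 0.88 [372. 322.] 1516 [[0.536, 0.163, 0.054], [0.581, 0.208, 0.082], [0.613, 0.239, 0.094]]
scene lid 0.56 [356. 349.] 4604 [[0.67, 0.121, 0.129], [0.723, 0.341, 0.295], [0.751, 0.475, 0.314]]
scene jar 0.61 [267. 168.] 696 [[0.513, -0.401, 0.026], [0.544, -0.364, 0.076], [0.566, -0.352, 0.105]]
scene mug 0.77 [338. 185.] 1218 [[0.355, -0.277, 0.006], [0.399, -0.221, 0.06], [0.432, -0.198, 0.093]]
scene mill 0.85 [244. 292.] 1372 [[0.756, -0.011, 0.005], [0.782, 0.014, 0.098], [0.8, 0.023, 0.17]]
scene knife 0.92 [228. 226.] 798 [[0.682, -0.4, -0.0], [0.709, -0.28, 0.005], [0.736, -0.173, 0.02]]
wrist loaf 0.93 [405. 218.] 6687 [[0.543, -0.27, 0.036], [0.567, -0.202, 0.066], [0.596, -0.144, 0.072]]
wrist roll 0.29 [580.   4.] 611 [[0.753, -0.03, 0.004], [0.764, -0.027, 0.02], [0.781, -0.016, 0.038]]
wrist jar 0.85 [395. 370.] 3525 [[0.509, -0.393, 0.027], [0.537, -0.364, 0.08], [0.563, -0.354, 0.104]]
wrist mug 0.59 [246. 275.] 6561 [[0.357, -0.278, 0.004], [0.389, -0.249, 0.05], [0.434, -0.201, 0.093]]
wrist mill 0.85 [579.   5.] 639 [[0.754, -0.03, 0.002], [0.765, -0.027, 0.019], [0.781, -0.016, 0.038]]
wrist knife 0.58 [522. 215.] 6703 [[0.684, -0.381, 0.001], [0.718, -0.233, 0.004], [0.748, -0.112, 0.018]]
wrist 6630 ((0.5718555450439453, -0.21034228801727295), (0.14602608978748322, 0.05122898146510124), 81.30272674560547) ztop 0.07173831147686151
scene 948 ((0.571835458278656, -0.20800672471523285), (0.1494227796792984, 0.05166955664753914), 81.25067901611328) ztop 0.07305833378467097
```

View pics/final.png

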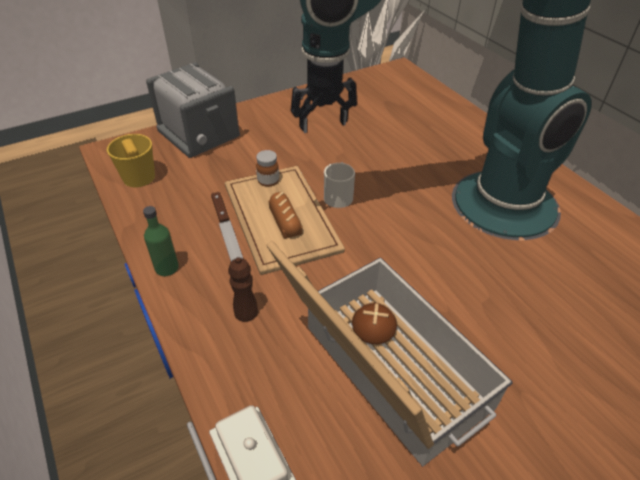

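The picture shows the loaf flat on the board at about (285,213), lined up with the board's long side. The roll is in the bin at (374,323), the lid is open, and nothing else has moved.

```bash
python3 -c "
from bench import arm
print(arm.sign_off())"
```

```text
the job is handed in; nothing more can be done
None
```

I handed the job in at about 18 s: the lid stands open by itself, the loaf lies flat and lengthwise on the board, the roll is still in the bin and nothing else measurably moved; the hand-in returned no verdict.

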